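# Slide the coaster along the rail into the stencil board's corner

### The job

With the fingertips, push the red-dotted coaster flat against the long aluminium rail of the stencil board, then slide it left along the rail until it sits fully home in the yellow corner pocket, touching both rail and stop. Never lift or tip it, leave everything else where it stands, and finish clear of it.

Things in the scene. Friction and masses are not known exactly. Their poses are not given: they have to be found in the camera images.
- board: fixed stencil board: plywood base 240 (its x) x 400 (its y) x 8 thick, flat on the table, turned at most about 15 degrees. Origin: centre of its underside; x points away from the robot, y to the left along the rail, z up. Its left far corner is the pocket, floor painted yellow. All parts named board_ below are fixed to it; sizes there are in this frame. Sizes in mm
- board_rail (a point): mid-length of the aluminium rail's inner face, at its foot: board point (+100, 0, 8). The rail is 14 high above the plywood and runs along the board's whole far edge. Sizes in mm
- board_stop (a point): foot of the aluminium end stop's inner face at the left end, board point (+57, +180, 8). 14 high, it runs from x = -15 to the rail. Sizes in mm
- board_keeper (a point): black keeper strip: foot of its inner face, board point (+12, +165, 8). 14 high, 14 wide, inner face from y = 150 to the stop, then a 20 long lead-in (to y = 130) flaring back to x = +1. The pocket between rail and keeper is 88 wide; at y = 100 to 130 the seated coaster's near side stays bare. Sizes in mm
- pocket (a point): where the coaster's centre is when it is seated, touching both rail and stop: the board point (+60, +140), 13 above the table; axes as the board's. Sizes in mm
- coaster: loose square ceramic coaster with RED dots and a black centre on white, 80 x 80 x 10 thick, about 0.14 kg, lying flat on the board near its middle or right-hand end, turned by up to 30 degrees; too wide to pinch. It slides with about 1 N; a single off-centre push on one side turns it. Origin: centre of its underside; x and y along its sides, z up. Sizes in mm
- coaster_center (a point): centre of the red-dotted coaster, 5 above its underside. Sizes in mm
- blue_coaster: finished ceramic coaster like the other but with BLUE dots and a yellow centre, 80 x 80 x 10, lying on the table to the left of the board; origin at the centre of its underside; to be left alone. Sizes in mm
- eraser: grey eraser, 45 x 22 x 14, lying on the table to the right of the board; origin at the centre of its underside; to be left alone. Sizes in mm
- carton: plain cardboard gift carton, 85 x 85 x 120 high, left of the board; origin at the centre of its underside; to be left alone. Sizes in mm
- brush_cup: white plastic cup, 84 across the rim, 95 high, with paint brushes standing in it up to 217 high; origin at the centre of its underside; to be left alone. Sizes in mm
- bear: small red and white ceramic bear figurine, 52 across, 97 high; origin at the centre of its underside; to be left alone. Sizes in mm
- paint_pot: small white paint jar with a red cap, 34 across and 42 high, standing on the board's bare near left corner; origin at the centre of its underside; to be left alone. Sizes in mm
Not all that is in view belongs to the job. Leave any green look-alike of the coaster alone.

How it is judged:
By the outcome, as a careful person would: the job done as asked, in the order asked, and still so for the second after the job is handed in, with the robot touching nothing.
It also fails if it takes over 54 s, if anything falls off the work surface, if the arm or the gripper's body presses on something with over 40 N, if the wrist force passes 120 N, or if a joint passes its speed limit or range.

### The arm

A 6-joint arm with a two-finger parallel gripper is mounted at the origin on the work surface. World frame = base frame: x ahead of the robot, y to its left, z up, the work surface at z = 0. Lengths are in m, angles in degrees, forces in N, time in s.
With the tool pointing down it reaches from about 0.25 to 0.725 m from the base axis. Payload 9.7 kg.
Tool frame: the origin (TCP) lies midway between the tips of the shut fingers; the grasp point (between the pads) lies 19 mm behind it; z points along the fingers, y is the line along which they close (so a half turn about z gives the same grasp; the last joint's range is limited). The gripper opens to 85 mm and grips with 20 to 120 N. Pads are 22 mm wide; open, the fingers measure 114 mm over their backs; the gripper's body (76 mm by 85 mm) begins 54 mm behind the grasp point. The pads swing forward as they close: fully open they stand 13 mm farther back than shut.
Start: joints at [65.374, 4.979, 10.078, 95.1, 0, 90], TCP at [0.229, 0.5, 0.231] pointing down, gripper open.
Joint ranges: [-179.16, 179.16], [-48.56, 103.87], [-65.8, 70.77], [-126.05, 130.52], [-82.76, 87.17], [-180, 180]. Speed limits (degrees/s): [127.2, 127.2, 147.25, 180, 180, 180].

### API

Orientations are given as [roll, pitch, yaw] about the fixed x, y, z axes, in that order (R = Rz(yaw) Ry(pitch) Rx(roll)).
In Python, from workcell import bot gives the robot as it stands.
- The arm moves only by the shell command python3 -m crank 'ROWS' [FORCE]. ROWS is JSON, a list of rows, each an object with "gripper": the finger opening in mm, from 0 to 85.4; "travel": the shift along the tool's x, y, z in mm, a list of three; "twist": the turn, a rotation vector about the tool's x, y, z in rad, a list of three. In form: [{"gripper": gripper, "travel": [tx, ty, tz], "twist": [rx, ry, rz]}, ...]. A call has 1 to 12 rows; each row shifts and turns the commanded pose from where the row before left it, along the tool's axes as they then stand; what a row does not reach is not made up. A row lasts 1/8 s, in which the tool goes at most 62.5 mm and 10.7 degrees, less where a joint would pass 70% of its speed; a pose out of reach is approached as far as the arm can. A call is refused whole if a number of a shift passes 62.5 or a number of a turn 0.188, either way. A call with a gripper value outside its range is refused whole. The fingers move at their own pace and stop on an object; FORCE is the grip in N (left out, the last holds). Time passes only in rows, so rows that do not move let the fingers close. It gives the time, the measured TCP pose, the force, the opening and the grip force at its end, in the units of the state.
- bot.get_obs(): the state, without advancing time (a new reading comes with each control period).
- bot.camera(name): name is "scene" or "top" or "wrist"; returns the picture (400x640x3 uint8, red, green, blue); there is no depth.
- bot.calibration(name): a dict with "vfov" (degrees; the focal length in pixels is half the picture's height over the tangent of half this angle, whatever the lens; pixels are square), "cx", "cy" (the principal point, pixels), "camera_from_world" (4x4, takes a point from world to camera coordinates). Camera axes: x right, y down, z forward; pixel columns grow to the right and rows downward; lengths in m; the calibration is good to about 2 mm. A picture is of the moment at which its call begins: read the wrist's pose just before it. calibration takes no time and is no camera call; for the wrist camera it gives the pose at the moment of the call.
- bot.job_done(): hands the job in; it is judged then, once.
The state is a dict: "time": time; "q": joint angles; "qd": joint speeds; "joint_efforts": joint torques, N m; "ee_pos": TCP position; "tcp_rot": TCP orientation; "wrist_force": force on the tool from outside, world axes, zero at the start; "torque": the same for the moment, N m; "opening": finger opening in m; "grasp_force": force on a finger pad.
Only numpy, scipy, OpenCV 4.12 (cv2) and the standard library are available. Lean on these libraries where they do the work, as an engineer would, in place of code of your own. Each camera call takes 0.05 s, during which the arm holds its last target. There are 200 camera calls.

## Working session

There is one attempt and no reset: what is moved stays moved. The work goes in short steps, Python scripts to look and compute and a shell command to move; the robot and the scene stay as the last step left them, time stands still between calls to the robot, and variables do not carry over. Pictures are saved under pics/ and viewed, at most 10 in all, crops included, and the job is handed in when it is done.

```bash
mkdir -p pics; ls; python3 - <<'E'
from workcell import bot
import cv2
o=bot.get_obs();print(o)
for n in("top","scene"):
    c=bot.calibration(n);print(n,c)
    cv2.imwrite(f"pics/{n}0.png",bot.camera(n)[:,:,::-1])
E
```

```text
pics
{'time': 0.0, 'q': array([6.53749680e+01, 5.01109138e+00, 1.00325612e+01, 9.50987193e+01,
       6.38600079e-04, 9.00008278e+01]), 'qd': array([ 0.04799958, -0.02895777,  0.0440692 ,  0.05248103, -0.04300365,
        0.10020679]), 'joint_efforts': array([-2.78887474e-04, -5.20391536e+01,  4.64798570e+01,  1.64016680e-02,
        2.24717037e-04,  9.68665574e-06]), 'ee_pos': array([0.22907224, 0.49976781, 0.2305662 ]), 'tcp_rot': array([-1.79922751e+02, -6.37483389e-04,  1.55374139e+02]), 'wrist_force': array([-0.22002941, -0.20744594, -0.53095287]), 'torque': array([-0.00750389, -0.04076178, -0.00601785]), 'grasp_force': 0.0, 'opening': 0.0854336438009094}
top {'vfov': 55.966543582994, 'cx': 326.39182013467706, 'cy': 199.21879481215893, 'camera_from_world': array([[ 0.01093321, -0.99977878, -0.01796804,  0.00241525],
       [-0.99663003, -0.00943435, -0.08148365,  0.48792007],
       [ 0.0812961 ,  0.01879837, -0.9965127 ,  0.95996402],
       [ 0.        ,  0.        ,  0.        ,  1.        ]])}
scene {'vfov': 44.66792809370424, 'cx': 321.9572659456406, 'cy': 202.92002685627517, 'camera_from_world': array([[ 0.27713185,  0.96068635, -0.01672327, -0.13912275],
       [ 0.47525659, -0.1521838 , -0.86658598, -0.17720579],
       [-0.83506234,  0.23221073, -0.4987475 ,  1.5830776 ],
       [ 0.        ,  0.        ,  0.        ,  1.        ]])}
```

View pics/top0.png

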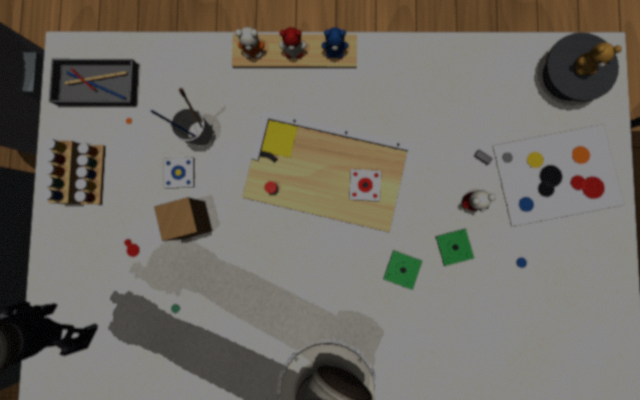

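View pics/scene0.png

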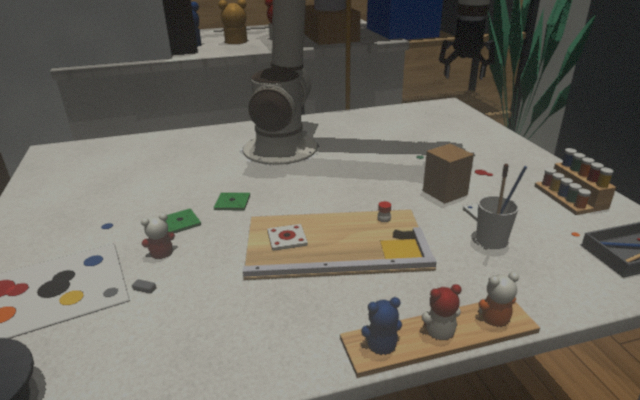

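The top view shows the board with corners at about (268,119), (408,150), (389,231) and (244,198). The yellow pocket is at (280,138), the red-dotted coaster at (365,185) and the paint pot at (271,187). The green look-alikes, the bear (476,201) and the eraser (483,157) are all off the board. Next I'll measure the board and coaster.

```bash
cat > h.py <<'E'
import numpy as np, cv2
from workcell import bot
def ray(cal,px,z):
    """pixels Nx2 -> world points on plane height z (m)"""
    f=200/np.tan(np.radians(cal["vfov"]/2)); T=np.array(cal["camera_from_world"])
    px=np.atleast_2d(np.float64(px)); R,t=T[:3,:3],T[:3,3]
    d=np.c_[(px[:,0]-cal["cx"])/f,(px[:,1]-cal["cy"])/f,np.ones(len(px))]@R
    o=-R.T@t
    return o+d*((z-o[2])/d[:,2])[:,None]
def proj(cal,P):
    f=200/np.tan(np.radians(cal["vfov"]/2)); T=np.array(cal["camera_from_world"])
    c=np.atleast_2d(P)@T[:3,:3].T+T[:3,3]
    return c[:,:2]/c[:,2:]*f+[cal["cx"],cal["cy"]]
def big(m):
    cs,_=cv2.findContours(m.astype(np.uint8),cv2.RETR_EXTERNAL,cv2.CHAIN_APPROX_NONE)
    return max(cs,key=cv2.contourArea)
E
python3 - <<'E'
from h import *
im=cv2.imread("pics/top0.png");hsv=cv2.cvtColor(im,cv2.COLOR_BGR2HSV);c=bot.calibration("top")
roi=np.zeros(im.shape[:2],bool);roi[110:240,235:415]=1
wood=roi&(hsv[...,0]>10)&(hsv[...,0]<35)&(hsv[...,1]>60)
k=big(cv2.morphologyEx(wood.astype(np.uint8),cv2.MORPH_CLOSE,np.ones((3,3))))
P=ray(c,k[:,0],.008)[:,:2]*1000
r=cv2.minAreaRect(P.astype(np.float32));print("wood",r);print(cv2.boxPoints(r))
w=np.zeros_like(roi);w[165:205,343:388]=1
co=w&((hsv[...,1]<45)&(hsv[...,2]>100)|(hsv[...,0]<8)|(hsv[...,0]>172))
k=big(cv2.morphologyEx(co.astype(np.uint8),cv2.MORPH_CLOSE,np.ones((3,3))))
P=ray(c,k[:,0],.018)[:,:2]*1000
r=cv2.minAreaRect(P.astype(np.float32));print("coaster",r);print(cv2.boxPoints(r))
y=roi&(hsv[...,0]>22)&(hsv[...,0]<35)&(hsv[...,1]>200)
P=ray(c,big(y)[:,0],.008)[:,:2]*1000;r=cv2.minAreaRect(P.astype(np.float32));print("yellow",r)
big_=cv2.resize(im[110:240,235:415],None,fx=4.4,fy=4.4,interpolation=cv2.INTER_CUBIC);cv2.imwrite("pics/crop.png",big_)
E
```

```text
wood ((556.7424926757812, 13.430999755859375), (397.11419677734375, 220.734619140625), 77.20426940917969)
[[ 405.14044 -155.7514 ]
 [ 620.3933  -204.6388 ]
 [ 708.34454  182.6134 ]
 [ 493.09167  231.5008 ]]
coaster ((527.1942138671875, -92.48313903808594), (80.1884765625, 80.04695892333984), 87.18549346923828)
[[ 485.2503   -130.56375 ]
 [ 565.2007   -134.49426 ]
 [ 569.1381    -54.402527]
 [ 489.18774   -50.472015]]
yellow ((651.9010620117188, 136.430419921875), (72.00897216796875, 79.8373794555664), 77.17120361328125)
```

View pics/crop.png

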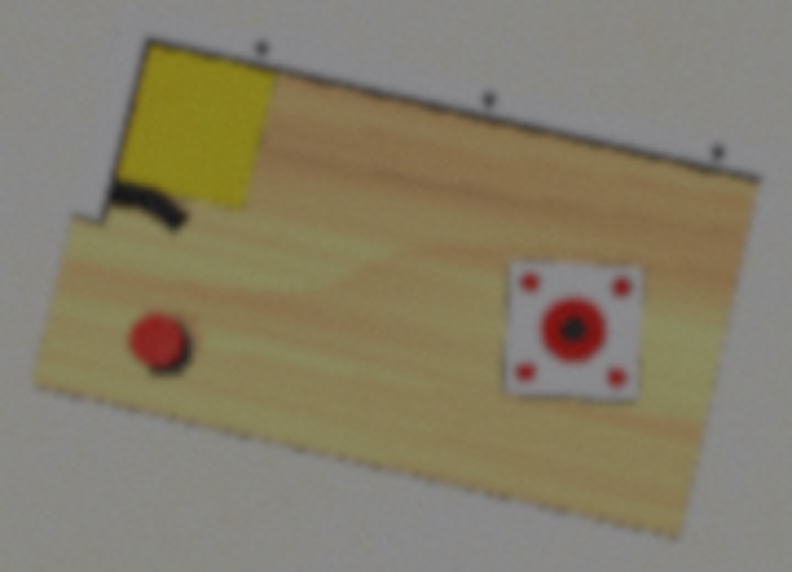

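The board's yaw is about -12.8° with its origin at (566,11) mm. The coaster sits at board (-15,-110), turned +10° relative to the board. All measured sizes agree with those given. I'll line the tool up with the board (tool x = -board x, tool y = board y) and move behind the coaster.

```bash
python3 -m crank '[{"gripper":30,"travel":[0,0,0],"twist":[0,0,-0.17]},{"gripper":30,"travel":[0,0,0],"twist":[0,0,-0.036]},{"gripper":30,"travel":[-32,-46,0],"twist":[0,0,0]},{"gripper":30,"travel":[-32,-46,0],"twist":[0,0,0]}]'
```

```text
time: 0.6
ee_pos: [0.2712, 0.395, 0.2307]
tcp_rot: [-179.9, -0.0, 167.1]
wrist_force: [2.4, 0.1, 0.7]
opening: 0.0299
grasp_force: 0.0
```

```bash
python3 -m crank '[{"gripper":30,"travel":[-32,-47,0],"twist":[0,0,0]},{"gripper":30,"travel":[-32,-47,0],"twist":[0,0,0]},{"gripper":30,"travel":[-32,-47,0],"twist":[0,0,0]},{"gripper":30,"travel":[-32,-47,0],"twist":[0,0,0]},{"gripper":30,"travel":[-32,-47,0],"twist":[0,0,0]},{"gripper":30,"travel":[-32,-47,0],"twist":[0,0,0]},{"gripper":30,"travel":[-32,-46,0],"twist":[0,0,0]},{"gripper":30,"travel":[-32,-46,0],"twist":[0,0,0]},{"gripper":30,"travel":[-32,-46,0],"twist":[0,0,0]},{"gripper":30,"travel":[0,0,0],"twist":[0,0,0]}]'; python3 - <<'E'
from h import *
o=bot.get_obs();print(o["q"].round(1),o["ee_pos"],o["tcp_rot"],o["time"])
bot_c=bot.calibration("wrist");np.save("wc.npy",bot_c,allow_pickle=True)
im=bot.camera("wrist")[:,:,::-1];cv2.imwrite("pics/w1.png",im)
O=np.array([566.1,11.3]);bx=np.array([.975,-.2215]);by=np.array([.2215,.975])
for z,pts in((8,[(100,0),(100,-200),(-120,-200),(-120,0),(100,-100),(-120,-100)]),(18,[(-15,-110)])):
    for p in pts:
        w=np.r_[O+p[0]*bx+p[1]*by,z]/1000;print(p,proj(bot_c,w).round(1))
E
```

```text
time: 1.85
ee_pos: [0.4592, -0.0803, 0.2304]
tcp_rot: [-180.0, -0.1, 166.8]
wrist_force: [-0.3, 0.7, 0.6]
opening: 0.0301
grasp_force: 0.0
[-9.9 -6.4 -1.3 95.2 -0.   3.3] [ 0.4592485  -0.08033558  0.23042411] [-1.79972661e+02 -7.05809232e-02  1.66767888e+02] 1.85
(100, 0) [[394.3 287.9]]
(100, -200) [[261.4 288.7]]
(-120, -200) [[251.  140.6]]
(-120, 0) [[405.4 139.5]]
(100, -100) [[327.8 288.3]]
(-120, -100) [[328.1 140.1]]
(-15, -110) [[320.8 219. ]]
```

View pics/w1.png

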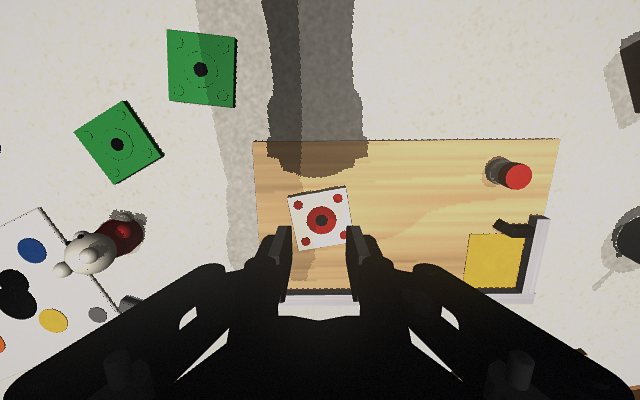

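The wrist view confirms the fix. The coaster centre is at (321,219) against a predicted (320.8,219), and the board's near edge at row 140 matches. I'll descend behind the coaster.

```bash
python3 -m crank '[{"gripper":30,"travel":[0,3,50],"twist":[0,0,-0.006]},{"gripper":30,"travel":[0,0,50],"twist":[0,0,0]},{"gripper":30,"travel":[0,0,50],"twist":[0,0,0]},{"gripper":30,"travel":[0,0,40],"twist":[0,0,0]},{"gripper":30,"travel":[0,0,20],"twist":[0,0,0]},{"gripper":30,"travel":[0,0,0],"twist":[0,0,0]}]'
```

```text
time: 2.65
ee_pos: [0.4581, -0.0732, 0.0201]
tcp_rot: [180.0, -0.2, 167.5]
wrist_force: [-1.0, -0.8, -0.2]
opening: 0.0302
grasp_force: 0.0
```

```bash
python3 -m crank '[{"gripper":30,"travel":[0,0,5],"twist":[0,0,0]},{"gripper":30,"travel":[0,0,3],"twist":[0,0,0]},{"gripper":30,"travel":[0,0,0],"twist":[0,0,0]}]'
```

```text
time: 3.02
ee_pos: [0.4597, -0.0744, 0.0137]
tcp_rot: [180.0, 0.0, 167.5]
wrist_force: [0.6, -0.9, 0.7]
opening: 0.0299
grasp_force: 0.0
```

```bash
python3 -m crank '[{"gripper":30,"travel":[0,-3,2],"twist":[0,0,0.005]},{"gripper":30,"travel":[-8,0,0],"twist":[0,0,0]},{"gripper":30,"travel":[-8,0,0],"twist":[0,0,0]},{"gripper":30,"travel":[-6,0,0],"twist":[0,0,0]},{"gripper":30,"travel":[-6,0,0],"twist":[0,0,0]},{"gripper":30,"travel":[-6,0,0],"twist":[0,0,0]},{"gripper":30,"travel":[-6,0,0],"twist":[0,0,0]},{"gripper":30,"travel":[-6,0,0],"twist":[0,0,0]},{"gripper":30,"travel":[0,0,0],"twist":[0,0,0]}]'; python3 - <<'E'
from h import *
o=bot.get_obs();print(o["ee_pos"],o["tcp_rot"])
im=bot.camera("wrist")[:,:,::-1];cv2.imwrite("pics/w2.png",im)
E
```

```text
time: 4.15
ee_pos: [0.5041, -0.0877, 0.0112]
tcp_rot: [-180.0, 0.0, 167.2]
wrist_force: [0.7, 0.5, 0.3]
opening: 0.03
grasp_force: 0.0
[ 0.50406791 -0.08767281  0.01124903] [-1.79995167e+02  1.08656144e-02  1.67231924e+02]
```

View pics/w2.png

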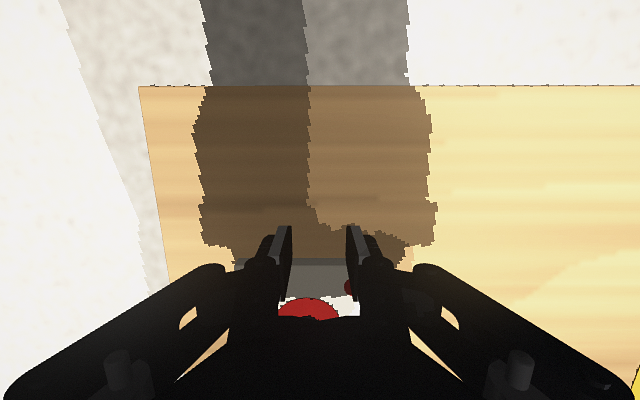

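The coaster's near edge (row ~260) now looks parallel to the board's near edge, with both fingertips behind it. The coaster is at about the right y position. I'll check the contact numerically from the top view and keep pushing.

```bash
cat >> h.py <<'E'
O=np.array([566.1,11.3]);bx=np.array([.975,-.2215]);by=np.array([.2215,.975])
def tob(w): d=np.atleast_2d(w)[:,:2]*1000-O; return np.c_[d@bx,d@by]
def tow(x,y,z): return np.r_[O+x*bx+y*by,z]/1000
E
python3 - <<'E'
from h import *
c=bot.calibration("wrist")
print(ray(c,[[320,258]],.018),tob(ray(c,[[245,259],[320,259],[345,259]],.018)), tob(ray(c,[[290,228],[350,228]],.013)))
print("tcp",tob(bot.get_obs()["ee_pos"]))
E
python3 -m crank '[{"gripper":30,"travel":[-7,0,0],"twist":[0,0,0]},{"gripper":30,"travel":[-7,0,0],"twist":[0,0,0]},{"gripper":30,"travel":[-7,0,0],"twist":[0,0,0]},{"gripper":30,"travel":[-7,0,0],"twist":[0,0,0]},{"gripper":30,"travel":[-6,0,0],"twist":[0,0,0]},{"gripper":30,"travel":[0,0,0],"twist":[0,0,0]}]'
python3 - <<'E'
from h import *
o=bot.get_obs();print(tob(o["ee_pos"]),o["wrist_force"])
im=bot.camera("top")[:,:,::-1];cv2.imwrite("pics/t2.png",cv2.resize(im[110:240,235:415],None,fx=4.4,fy=4.4,interpolation=cv2.INTER_CUBIC))
E
```

```text
[[ 0.51214898 -0.08821027  0.018     ]] [[ -29.89350758 -149.6998762 ]
 [ -29.95830214 -108.97090846]
 [ -29.97989891  -95.39547551]] [[ -45.9410663  -125.34505774]
 [ -45.99237994  -92.6410092 ]]
tcp [[ -38.81608282 -110.23066779]]
time: 4.95
ee_pos: [0.5373, -0.0951, 0.0112]
tcp_rot: [180.0, 0.0, 167.2]
wrist_force: [0.4, -0.7, -0.8]
opening: 0.0302
grasp_force: 0.0
[[  -4.52365378 -110.16762442]] [ 0.3780425  -0.68418009 -0.76492779]
```

View pics/t2.png

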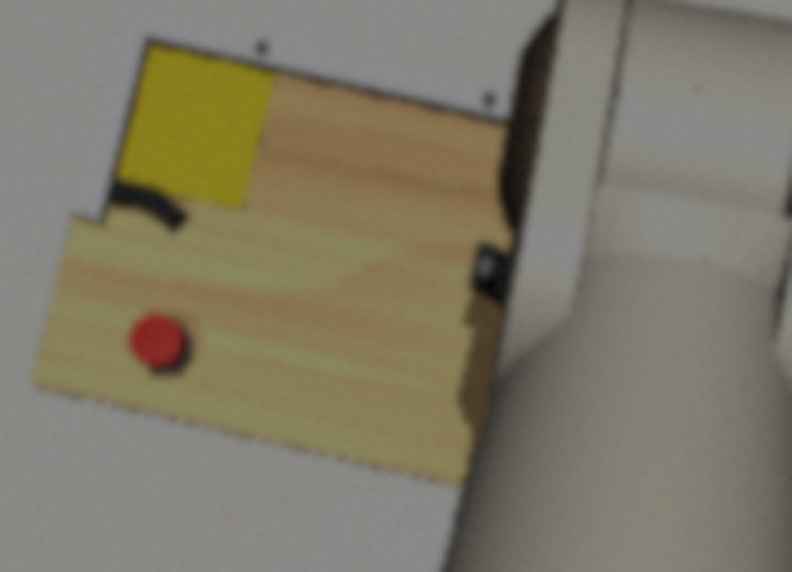

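The top view is blocked by the arm, so I'll rely on the wrist camera and force. The coaster edge leads the TCP by 9 mm, which leaves about 15–16 mm to the rail.

```bash
python3 -m crank '[{"gripper":30,"travel":[-5,0,0],"twist":[0,0,0]},{"gripper":30,"travel":[-5,0,0],"twist":[0,0,0]},{"gripper":30,"travel":[-3,0,0],"twist":[0,0,0]},{"gripper":30,"travel":[-1,0,0],"twist":[0,0,0]},{"gripper":30,"travel":[-1,0,0],"twist":[0,0,0]},{"gripper":30,"travel":[0,0,0],"twist":[0,0,0]}]'; python3 -m crank '[{"gripper":30,"travel":[-1,0,0],"twist":[0,0,0]},{"gripper":30,"travel":[0,0,0],"twist":[0,0,0]}]'; python3 -m crank '[{"gripper":30,"travel":[-1,0,0],"twist":[0,0,0]},{"gripper":30,"travel":[0,0,0],"twist":[0,0,0]}]'
```

```text
time: 5.75
ee_pos: [0.5503, -0.0981, 0.0112]
tcp_rot: [-180.0, -0.1, 167.2]
wrist_force: [-6.6, 1.3, 5.7]
opening: 0.0301
grasp_force: 3.7
time: 6.0
ee_pos: [0.5503, -0.0981, 0.0111]
tcp_rot: [-180.0, -0.2, 167.2]
wrist_force: [-12.0, 2.0, 7.3]
opening: 0.0301
grasp_force: 6.1
time: 6.25
ee_pos: [0.5504, -0.0982, 0.0111]
tcp_rot: [-180.0, -0.3, 167.2]
wrist_force: [-16.9, 2.9, 10.7]
opening: 0.03
grasp_force: 8.6
```

The coaster is firm on the rail: the TCP stalls at board x≈9 and the force rises. I'll back off and lift, then choose which way to turn by checking clearance to the cup.

```bash
python3 -m crank '[{"gripper":30,"travel":[4,0,0],"twist":[0,0,0]},{"gripper":30,"travel":[15,0,0],"twist":[0,0,0]},{"gripper":30,"travel":[15,0,0],"twist":[0,0,0]},{"gripper":30,"travel":[0,0,-30],"twist":[0,0,0]},{"gripper":30,"travel":[0,0,-40],"twist":[0,0,0]},{"gripper":30,"travel":[0,0,0],"twist":[0,0,0]}]'; python3 - <<'E'
from h import *
o=bot.get_obs();print("tcp",o["ee_pos"],tob(o["ee_pos"]))
c=bot.calibration("wrist");T=np.array(c["camera_from_world"]);C=-T[:3,:3].T@T[:3,3]
print("cam",C,tob(C),"off z",C[2]-o["ee_pos"][2])
t=bot.calibration("top")
print("cup",ray(t,[[189,127]],.095),"brush tops",ray(t,[[182,92],[152,110]],.21))
im=bot.camera("wrist")[:,:,::-1];cv2.imwrite("pics/w3.png",im)
E
```

```text
time: 7.0
ee_pos: [0.5218, -0.0916, 0.0847]
tcp_rot: [180.0, 0.3, 167.2]
wrist_force: [0.6, 0.6, -0.5]
opening: 0.0297
grasp_force: 0.0
tcp [ 0.52181545 -0.09156981  0.08470917] [[ -20.39177102 -110.10709432]]
cam [ 0.45664101 -0.07642908  0.22697941] [[ -87.29052195 -109.78101451]] off z 0.1422702421795789
cup [[0.65663673 0.34565782 0.095     ]] brush tops [[0.70196221 0.31854384 0.21      ]
 [0.66182379 0.38201622 0.21      ]]
```

View pics/w3.png

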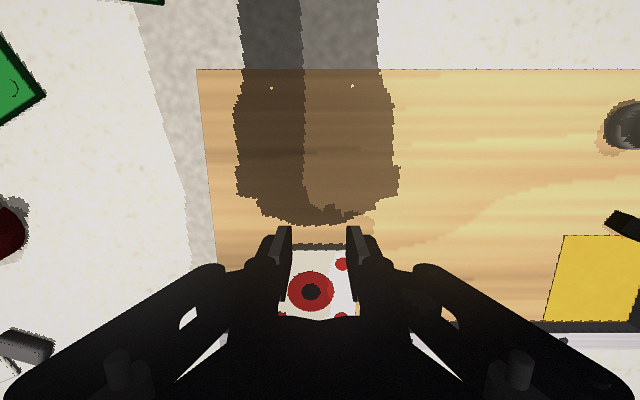

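The coaster lies square on the rail with its centre at (310,291), and the cup is well clear at y=0.346. I'll move to the coaster's right side and turn so the camera leads the push.

```bash
python3 - <<'E'
from h import *
c=bot.calibration("wrist");print(tob(ray(c,[[310.5,291.5]],.018)))
t=bot.calibration("top");print("bear,eraser",ray(t,[[470,201],[483,157]],.02))
E
python3 -m crank '[{"gripper":30,"travel":[-40,-36,0],"twist":[0,0,0]},{"gripper":30,"travel":[-40,-36,0],"twist":[0,0,0]},{"gripper":30,"travel":[0,0,0],"twist":[0,0,0.1745]},{"gripper":30,"travel":[0,0,0],"twist":[0,0,0.1745]},{"gripper":30,"travel":[0,0,0],"twist":[0,0,0.1745]},{"gripper":30,"travel":[0,0,0],"twist":[0,0,0.1745]},{"gripper":30,"travel":[0,0,0],"twist":[0,0,0.1745]},{"gripper":30,"travel":[0,0,0],"twist":[0,0,0.1745]},{"gripper":30,"travel":[0,0,0],"twist":[0,0,0.1745]},{"gripper":30,"travel":[0,0,0],"twist":[0,0,0.1745]},{"gripper":30,"travel":[0,0,0],"twist":[0,0,0.1745]},{"gripper":30,"travel":[0,0,0],"twist":[0,0,0]}]'
python3 - <<'E'
from h import *
o=bot.get_obs();print("tcp",o["ee_pos"],tob(o["ee_pos"]),o["q"].round(1))
E
```

```text
[[  58.38583985 -116.46001726]]
bear,eraser [[ 0.48676008 -0.36383268  0.02      ]
 [ 0.6021751  -0.39979747  0.02      ]]
time: 8.55
ee_pos: [0.5817, -0.179, 0.08]
tcp_rot: [-179.9, -0.0, 77.3]
wrist_force: [-0.3, 0.5, -0.1]
opening: 0.03
grasp_force: 0.0
tcp [ 0.58170185 -0.17898803  0.07998697] [[  57.3606063  -182.07501617]] [-17.1  12.8   2.1  79.4  -0.   85.6]
```

```bash
python3 -m crank '[{"gripper":30,"travel":[0,0,40],"twist":[0,0,0]},{"gripper":30,"travel":[0,0,20],"twist":[0,0,0]},{"gripper":30,"travel":[0,0,8],"twist":[0,0,0]},{"gripper":30,"travel":[0,0,0],"twist":[0,0,0]}]'
```

```text
time: 9.05
ee_pos: [0.5822, -0.1792, 0.0132]
tcp_rot: [-180.0, -0.0, 77.3]
wrist_force: [-0.5, 0.9, -0.1]
opening: 0.03
grasp_force: 0.0
```

```bash
python3 -m crank '[{"gripper":30,"travel":[6,0,0],"twist":[0,0,0]},{"gripper":30,"travel":[6,0,0],"twist":[0,0,0]},{"gripper":30,"travel":[6,0.1,0],"twist":[0,0,0]},{"gripper":30,"travel":[8,0.2,0],"twist":[0,0,0]},{"gripper":30,"travel":[8,0.2,0],"twist":[0,0,0]},{"gripper":30,"travel":[8,0.2,0],"twist":[0,0,0]},{"gripper":30,"travel":[8,0.2,0],"twist":[0,0,0]},{"gripper":30,"travel":[0,0,0],"twist":[0,0,0]}]'
python3 - <<'E'
from h import *
o=bot.get_obs();print("tcp",o["ee_pos"],tob(o["ee_pos"]))
im=bot.camera("wrist")[:,:,::-1];cv2.imwrite("pics/w4.png",im)
c=bot.calibration("wrist");np.save("c4.npy",c,allow_pickle=True)
E
```

```text
time: 10.05
ee_pos: [0.5944, -0.1298, 0.0131]
tcp_rot: [-180.0, -0.0, 77.3]
wrist_force: [-0.3, -0.3, 1.0]
opening: 0.0298
grasp_force: 0.0
tcp [ 0.59441433 -0.12981868  0.01314118] [[  58.86425971 -131.31909171]]
```

View pics/w4.png

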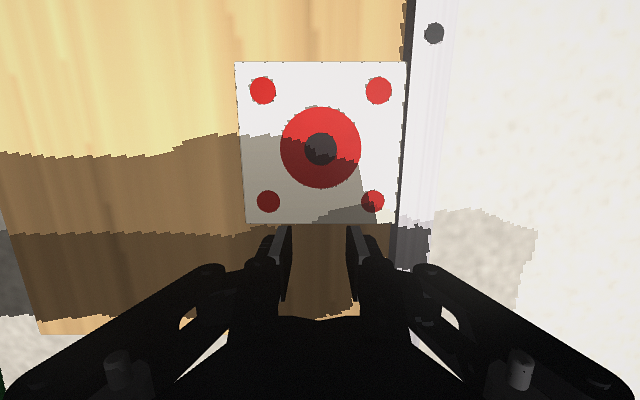

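The wrist view shows the coaster square against the rail (its right edge at col ~405 meets the rail foot), with the fingers centred behind it at col ~318. I'll keep sliding it left.

```bash
python3 -m crank '[{"gripper":30,"travel":[9,0.2,0.5],"twist":[0,0,0]},{"gripper":30,"travel":[9,0.2,0.5],"twist":[0,0,0]},{"gripper":30,"travel":[9,0.2,0],"twist":[0,0,0]},{"gripper":30,"travel":[9,0.2,0],"twist":[0,0,0]},{"gripper":30,"travel":[9,0.2,0],"twist":[0,0,0]},{"gripper":30,"travel":[9,0.2,0],"twist":[0,0,0]},{"gripper":30,"travel":[9,0.2,0],"twist":[0,0,0]},{"gripper":30,"travel":[9,0.2,0],"twist":[0,0,0]},{"gripper":30,"travel":[9,0.2,0],"twist":[0,0,0]},{"gripper":30,"travel":[9,0.2,0],"twist":[0,0,0]},{"gripper":30,"travel":[9,0.2,0],"twist":[0,0,0]},{"gripper":30,"travel":[0,0,0],"twist":[0,0,0]}]'
python3 - <<'E'
from h import *
print("tcp",tob(bot.get_obs()["ee_pos"]))
E
python3 -m crank '[{"gripper":30,"travel":[9,0.2,0],"twist":[0,0,0]},{"gripper":30,"travel":[9,0.2,0],"twist":[0,0,0]},{"gripper":30,"travel":[9,0.2,0],"twist":[0,0,0]},{"gripper":30,"travel":[9,0.2,0],"twist":[0,0,0]},{"gripper":30,"travel":[9,0.2,0],"twist":[0,0,0]},{"gripper":30,"travel":[0,0,0],"twist":[0,0,0]}]'
python3 - <<'E'
from h import *
c=bot.calibration("wrist")
print("tcp",tob(bot.get_obs()["ee_pos"]))
im=bot.camera("wrist")[:,:,::-1];cv2.imwrite("pics/w5.png",im)
E
```

```text
time: 11.6
ee_pos: [0.6186, -0.0338, 0.0124]
tcp_rot: [180.0, -0.0, 77.3]
wrist_force: [-0.6, -0.1, -0.2]
opening: 0.0297
grasp_force: 0.0
tcp [[ 61.15405388 -32.32228437]]
time: 12.35
ee_pos: [0.6295, 0.01, 0.0123]
tcp_rot: [180.0, -0.0, 77.3]
wrist_force: [0.4, -0.4, 0.6]
opening: 0.0302
grasp_force: 0.0
tcp [[62.08646122 12.76664951]]
```

View pics/w5.png

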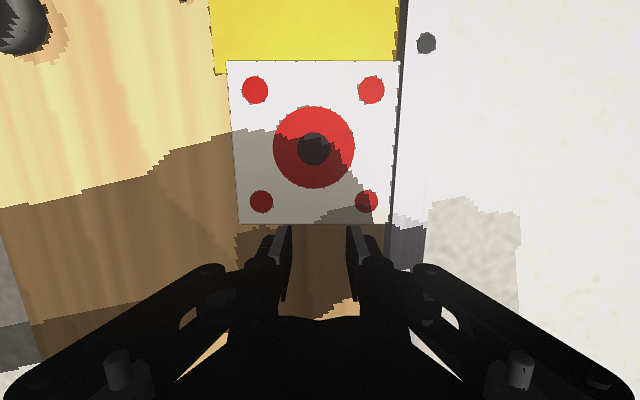

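It is still flat on the rail and entering the yellow area (top edge at row 60), with 76 mm to go. I'll push 68 mm, then finish slowly on force.

```bash
python3 -m crank '[{"gripper":30,"travel":[9,0.1,0],"twist":[0,0,0]},{"gripper":30,"travel":[9,0.1,0],"twist":[0,0,0]},{"gripper":30,"travel":[9,0.1,0],"twist":[0,0,0]},{"gripper":30,"travel":[9,0.1,0],"twist":[0,0,0]},{"gripper":30,"travel":[9,0.1,0],"twist":[0,0,0]},{"gripper":30,"travel":[9,0.1,0],"twist":[0,0,0]},{"gripper":30,"travel":[7,0.1,0],"twist":[0,0,0]},{"gripper":30,"travel":[7,0,0],"twist":[0,0,0]},{"gripper":30,"travel":[0,0,0],"twist":[0,0,0]}]'
python3 -m crank '[{"gripper":30,"travel":[2,0,0],"twist":[0,0,0]},{"gripper":30,"travel":[2,0,0],"twist":[0,0,0]},{"gripper":30,"travel":[1,0,0],"twist":[0,0,0]},{"gripper":30,"travel":[0,0,0],"twist":[0,0,0]}]'
python3 -m crank '[{"gripper":30,"travel":[1,0,0],"twist":[0,0,0]},{"gripper":30,"travel":[1,0,0],"twist":[0,0,0]},{"gripper":30,"travel":[0,0,0],"twist":[0,0,0]}]'
python3 -m crank '[{"gripper":30,"travel":[1,0,0],"twist":[0,0,0]},{"gripper":30,"travel":[0,0,0],"twist":[0,0,0]}]'
python3 - <<'E'
from h import *
print("tcp",tob(bot.get_obs()["ee_pos"]))
E
```

```text
time: 13.52
ee_pos: [0.6451, 0.0759, 0.0123]
tcp_rot: [180.0, -0.0, 77.3]
wrist_force: [-0.3, -0.0, 0.2]
opening: 0.0298
grasp_force: 0.0
time: 14.02
ee_pos: [0.646, 0.0802, 0.0123]
tcp_rot: [180.0, -0.0, 77.3]
wrist_force: [0.3, 0.4, -0.4]
opening: 0.0296
grasp_force: 0.1
time: 14.4
ee_pos: [0.6464, 0.0822, 0.0123]
tcp_rot: [180.0, -0.0, 77.3]
wrist_force: [-0.3, -0.7, -0.4]
opening: 0.03
grasp_force: 0.2
time: 14.65
ee_pos: [0.6466, 0.0832, 0.0123]
tcp_rot: [180.0, -0.0, 77.3]
wrist_force: [0.4, 0.0, 0.1]
opening: 0.0302
grasp_force: 0.2
tcp [[62.58287061 87.89479247]]
```

```bash
python3 -m crank '[{"gripper":30,"travel":[1,0,0],"twist":[0,0,0]},{"gripper":30,"travel":[0.5,0,0],"twist":[0,0,0]},{"gripper":30,"travel":[0,0,0],"twist":[0,0,0]}]'
python3 -m crank '[{"gripper":30,"travel":[0.7,0,0],"twist":[0,0,0]},{"gripper":30,"travel":[0.7,0,0],"twist":[0,0,0]},{"gripper":30,"travel":[0,0,0],"twist":[0,0,0]}]'
python3 - <<'E'
from h import *
print("tcp",tob(bot.get_obs()["ee_pos"]))
E
```

```text
time: 15.02
ee_pos: [0.6469, 0.0845, 0.0123]
tcp_rot: [180.0, 0.0, 77.3]
wrist_force: [-0.4, -1.2, 1.2]
opening: 0.0303
grasp_force: 0.8
time: 15.4
ee_pos: [0.647, 0.0846, 0.0123]
tcp_rot: [-180.0, 0.1, 77.2]
wrist_force: [-1.3, -8.0, 2.1]
opening: 0.0297
grasp_force: 4.1
tcp [[62.62545177 89.41006851]]
```

The stop is reached at TCP y=89.4, as expected, with force rising to 8 N. I'll back off and look at the rail contact.

```bash
python3 -m crank '[{"gripper":30,"travel":[-3,0,0],"twist":[0,0,0]},{"gripper":30,"travel":[-12,0,0],"twist":[0,0,0]},{"gripper":30,"travel":[0,0,-30],"twist":[0,0,0]},{"gripper":30,"travel":[0,0,-50],"twist":[0,0,0]},{"gripper":30,"travel":[0,0,0],"twist":[0,0,0]}]'
python3 - <<'E'
from h import *
c=bot.calibration("wrist")
o=bot.get_obs();print("tcp",o["ee_pos"],tob(o["ee_pos"]))
im=bot.camera("wrist")[:,:,::-1];cv2.imwrite("pics/w6full.png",im)
q=np.int32([proj(c,tow(*p))[0] for p in((60,140,18),(100,180,18),(20,180,18),(100,100,18),(20,100,18))]);print(q)
x0,y0=q.min(0)-30;x1,y1=q.max(0)+30
x0,y0=max(x0,0),max(y0,0);s=min(800/(x1-x0),600/(y1-y0))
print(x0,y0,x1,y1,s)
cv2.imwrite("pics/w6.png",cv2.resize(im[y0:y1,x0:x1],None,fx=s*.98,fy=s*.98,interpolation=cv2.INTER_CUBIC))
E
```

```text
time: 16.02
ee_pos: [0.646, 0.0711, 0.0971]
tcp_rot: [179.6, -0.2, 77.2]
wrist_force: [1.0, 0.1, -0.0]
opening: 0.0299
grasp_force: 0.0
tcp [0.64598138 0.07111408 0.09711819] [[64.63552319 76.01245309]]
[[310 121]
 [364  65]
 [255  64]
 [359 171]
 [261 171]]
225 34 394 201 3.592814371257485
```

View pics/w6.png

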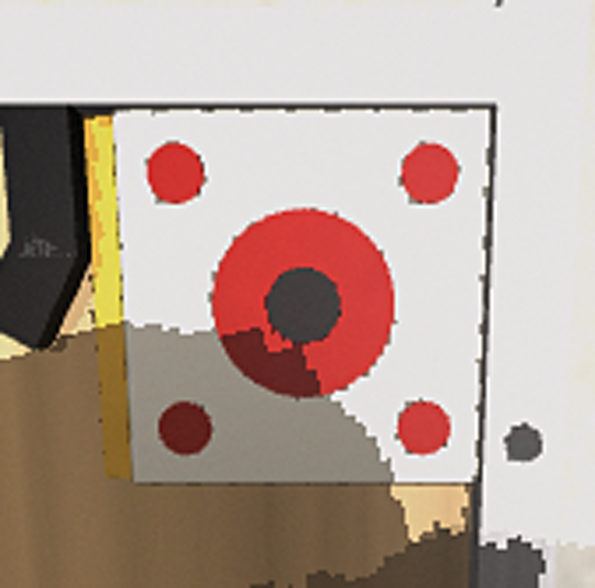

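The coaster is seated. The rail line (crop col ~490) and the stop line (row ~107) show the same thin shadow, there is no visible gap, and the usual clearance remains on the keeper side. I'll rise clear and hand in.

```bash
python3 -m crank '[{"gripper":30,"travel":[-20,0,-50],"twist":[0,0,0]},{"gripper":30,"travel":[-20,0,-30],"twist":[0,0,0]},{"gripper":30,"travel":[0,0,0],"twist":[0,0,0]},{"gripper":30,"travel":[0,0,0],"twist":[0,0,0]}]' && python3 -c "
from workcell import bot
print(bot.job_done())"
```

```text
time: 16.58
ee_pos: [0.6347, 0.0322, 0.1706]
tcp_rot: [-179.9, 0.0, 77.2]
wrist_force: [-0.3, 1.2, 0.1]
opening: 0.0305
grasp_force: 0.0
the job is handed in; nothing more can be done
None
```

The red-dotted coaster was pushed flat to the rail, then slid left into the yellow pocket until it met the stop; no gap shows at rail or stop, the arm is clear, and the job was handed in at about 16.6 s (no verdict was returned).

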